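# Set the bench magnifier over the spent crucible

### The arm

A 6-joint arm with a two-finger parallel gripper is mounted at the origin on the work surface. World frame = base frame: x ahead of the robot, y to its left, z up, the work surface at z = 0. Lengths are in m, angles in rad, forces in N, time in s.
With the tool pointing down it reaches from about 0.25 to 0.775 m from the base axis. Payload 4 kg.
Tool frame: the origin (TCP) lies midway between the tips of the shut fingers; the grasp point (between the pads) lies 19 mm behind it; z points along the fingers, y is the line along which they close (so a half turn about z gives the same grasp; the last joint's range is limited). The gripper opens to 94 mm and grips with 3 to 60 N. Pads are 16 mm wide; open, the fingers measure 119 mm over their backs; the gripper's body (75 mm by 177 mm) begins 78 mm behind the grasp point.
Start: joints at [-1.388, 0.087, 1.371, -0, 1.684, -0.103], TCP at [0.155, -0.528, 0.206] pointing down, gripper open.
Joint ranges: [-3.1, 3.1], [-0.76, 2.03], [0.27, 2.55], [-1.08, 4.22], [0.17, 2.65], [-2.57, 2.57]. Speed limits (rad/s): [2.79, 2.79, 3.14, 3.14, 3.14, 3.14].

### API

Orientations are given as [roll, pitch, yaw] about the fixed x, y, z axes, in that order (R = Rz(yaw) Ry(pitch) Rx(roll)).
In Python, from bench import get_obs, snapshot, close_job gives the robot as it stands. The module is installed in compiled form; this text tells all that it offers.
- The arm moves only by the tool drive_tool, never from a script. Its argument "commands" is a list of rows, each a list of 6 numbers: the shift along the tool's x, y, z in units of 0.04 m (1.0 is 0.04 m), then the turn, a rotation vector about the tool's x, y, z in units of 0.1 rad (1.0 is 0.1 rad). In form: [[dx, dy, dz, wx, wy, wz], ...]. A call has 1 to 20 rows; each row shifts and turns the commanded pose from where the row before left it, along the tool's axes as they then stand; what a row does not reach is not made up. A row lasts 1/8 s, in which the tool goes at most 62.5 mm and 10.7 degrees, less where a joint would pass 70% of its speed; a pose out of reach is approached as far as the arm can. A call with a number of a shift or a turn outside -1 to 1 is refused whole. A call with a gripper value outside its range is refused whole. "gripper" is the closure, from 0 (fully open) to 1 (shut), set as the call begins (left out, the last holds). The fingers move at their own pace and stop on an object; the grip force is fixed at half the most. Time passes only in rows, so rows that do not move let the fingers close. It gives the time, the measured TCP pose, the force, the opening and the grip force at its end, in the units of the state.
- get_obs(): the state, without advancing time (a new reading comes with each control period).
- snapshot(name): name is "scene" or "side" or "wrist"; returns a dict with "image" (480x640x3 uint8, blue, green, red), "range_z" (480x640 float32, m along the optical axis (not along the pixel's ray), 0 where there is no reading), "fx", "fy", "cx", "cy" (pixels), "rvec" (rotation vector, rad) and "tvec" (3), from world to camera coordinates, as OpenCV has them. Camera axes: x right, y down, z forward; pixel columns grow to the right and rows downward; lengths in m; the calibration is good to about 2 mm. The wrist camera is an equidistant fisheye: a pixel r from the principal point sees the ray r / f radians off the axis. A picture is of the moment at which its call begins.
- close_job(): hands the job in; it is judged then, once.
The state is a dict: "time": time; "joint_positions": joint angles; "qvel": joint speeds; "joint_torque": joint torques, N m; "tool_pos": TCP position; "ee_rot": TCP orientation; "wrist_force": force on the tool from outside, world axes, zero at the start; "wrist_torque": the same for the moment, N m; "width": finger opening in m; "finger_force": force on a finger pad.
Only numpy, scipy, OpenCV 4.12 (cv2) and the standard library are available. Lean on these libraries where they do the work, as an engineer would, in place of code of your own. Each camera call takes 0.05 s, during which the arm holds its last target. There are 200 camera calls.

### The job

The magnifier on the inspection stand is parked to one side. Swing it round until its lens is centred over the dark, spent crucible (not over one of the clean white ones) and leave it there for the next person to look through, without shifting or tipping that crucible.

Things in the scene. Friction and masses are not known exactly. Their poses are not given: they have to be found in the camera images.
- magnifier (a joint): swing angle (rad) of the magnifier's level arm about the upright post of the inspection stand. 0: the arm points along the middle of the stand's pale blue plate, roughly towards the robot; grows as the arm swings anticlockwise seen from above; stops at -1.25 and 1.25. The hinge is stiff by friction only (about 2 N at the knob moves it) and stays where it is left; no spring. The arm and lens do not tilt or change height
- lens_mid (a point): centre of the magnifier's clear round lens, 90 mm across in a black rim 104 mm across and 12 mm thick, level, 105 mm above the bench. It lies 170 mm out from the post's axis; so the post's axis is found on the line from the knob through the lens centre, 170 mm beyond the lens centre. The post's hub is 34 mm across and its top is 121 mm above the bench
- knob_grip (a point): grip point on the blue upright knob at the free end of the magnifier's arm, 240 mm out from the post's axis, on the line from post through lens centre. The knob is a round pin, 18 mm across, fixed to the arm, standing from 110 to 156 mm above the bench on a black tab 22 mm wide; this point is on its axis 138 mm above the bench, with free room all round it
- spent_crucible: the one dark, nearly black crucible with rust-brown slag inside: an open tapered cup 36 mm across at the rim, 26 mm at the foot, 36 mm tall, loose (about 40 g), upright on the stand's pale blue plate (6 mm thick), about 170 mm from the post's axis. Origin: centre of its underside, z up its axis. Two white clean crucibles of the same shape stand on the same plate, in any order; the lens passes 57 mm above them all

How it is judged:
At the end, for the whole second after the job is handed in: The lens centre is within 20 mm horizontally of the spent crucible's centre, the magnifier's arm is at rest, and the spent crucible stands upright (within 0.15 rad) no more than 15 mm from where it stood at the start (horizontal distance between lens_mid and spent_crucible below 0.02 m and velocity of joint magnifier between -0.05 and 0.05 rad/s and angle between spent_crucible's own z axis and vertical below 0.15 rad and distance of spent_crucible from where it was at the start of the episode below 0.015 m); the robot touches nothing.
It fails at once if the spent crucible is shifted by more than 15 mm or tipped (distance of spent_crucible from where it was at the start of the episode above 0.015 m or angle between spent_crucible's own z axis and vertical above 0.3 rad).
It also fails if it takes over 35 s, if anything falls off the work surface, if the arm or the gripper's body presses on something with over 40 N, if the wrist force passes 120 N, or if a joint passes its speed limit or range.

## Working session

There is one attempt and no reset: what is moved stays moved. The work goes in short steps, Python scripts to look and compute and a tool call to move; the robot and the scene stay as the last step left them, time stands still between calls to the robot, and variables do not carry over. Pictures are saved under pics/ and viewed, at most 10 in all, crops included, and the job is handed in when it is done.

Besides the shell and the picture viewer there is one more tool, called after "Emit:" as a command line: name --pt "numbers of a row" for each row, then --argument value for the rest. drive_tool: Moves the arm, as the interface text tells. Its arguments: {"type":"object","properties":{"commands":{"type":"array"},"gripper":{"type":"number"}},"required":["commands"]}

```bash
mkdir -p pics
cat > h.py <<'E'
import numpy as np, cv2
from bench import get_obs, snapshot
def cast(s,u,v,z):
    R=cv2.Rodrigues(np.array(s["rvec"],float))[0]; t=np.array(s["tvec"],float).ravel()
    d=R.T@np.array([(u-s["cx"])/s["fx"],(v-s["cy"])/s["fy"],1.]); c=-R.T@t
    return c+d*(z-c[2])/d[2]
E
python3 - <<'E'
from h import *
o=get_obs();print(o["tool_pos"],o["ee_rot"],o["time"])
for n in("scene","side"):
    s=snapshot(n);cv2.imwrite(f"pics/{n}0.png",s["image"])
    R=cv2.Rodrigues(np.array(s["rvec"],float))[0];print(n,-R.T@np.array(s["tvec"]).ravel(),s["fx"])
E
```

```text
[ 0.15494011 -0.52716388  0.20431913] [-3.13943294e+00 -2.05615797e-04  2.85806259e-01] 0.0
scene [ 0.9555833  -0.14127147  0.59424365] 515.496587056198
side [ 0.19171511 -0.33340275  0.42868624] 434.4616315252962
```

View pics/scene0.png

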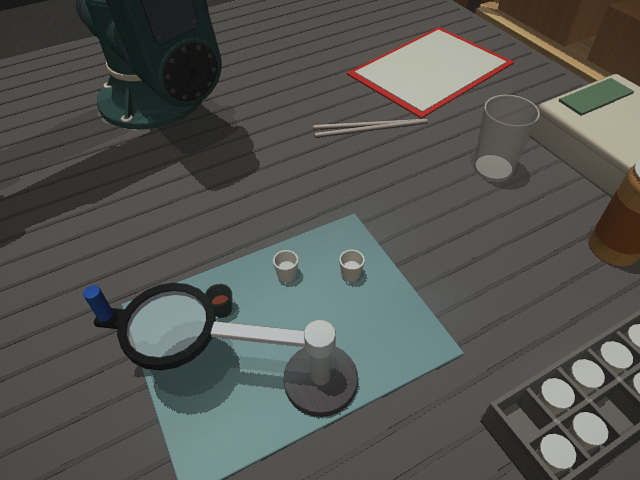

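View pics/side0.png

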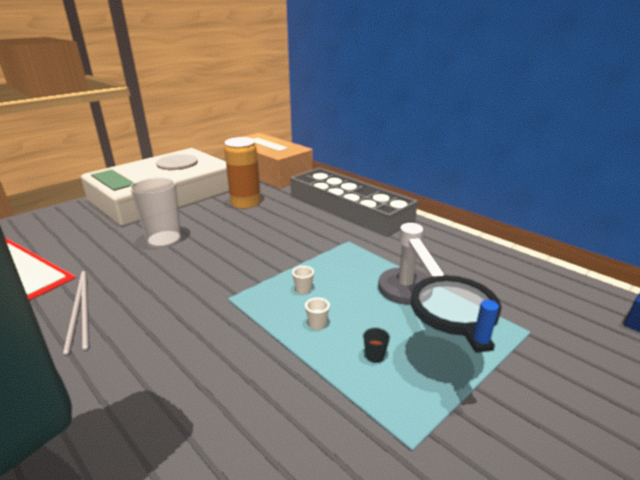

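The scene view shows the knob at about (95,303), the lens at (167,325), the post top at (320,330) and the dark crucible at (219,300). The side view has the crucible at (376,345) and the knob at (487,322). Next I'll turn these into positions.

```bash
cat > m.py <<'E'
from h import *
def big(m,near=None):
    n,l,st,c=cv2.connectedComponentsWithStats(m.astype(np.uint8))
    return l==1+np.argmax(st[1:,4])
def knob(s):
    b,g,r=[s["image"][...,i].astype(int) for i in range(3)]
    m=(b>110)&(b>1.8*g)&(b>2*r)
    if s is not None: m=m&True
    return m
if __name__=="__main__":
    S=snapshot("scene");D=snapshot("side")
    for n,s,kr,cr,lr in(("scene",S,(70,270,50,60),(200,280,36,42),(100,270,130,110)),("side",D,(465,290,45,65),(358,325,36,40),(400,265,110,80))):
        def sub(m,r):
            o=np.zeros(m.shape,bool);x,y,w,h=r;o[y:y+h,x:x+w]=m[y:y+h,x:x+w];return o
        im=s["image"]
        k=big(sub(knob(s),kr)); v,u=np.nonzero(k)
        c=(u.mean(),v.mean()); print(n,"knob px",c,v.min(),v.max(),"z.133",cast(s,*c,.133))
        dark=im.max(2)<60
        cm=big(sub(dark|((im[...,2]>im[...,0]+25)),cr)); v,u=np.nonzero(cm)
        print(" cruc bbox",u.min(),u.max(),v.min(),v.max(),"mid@.024",cast(s,u.mean(),v.mean(),.024),
              "bbox@.024",cast(s,(u.min()+u.max())/2,(v.min()+v.max())/2,.024))
        # lens: hole inside the rim
        lm=big(sub(im.max(2)<60,lr)).astype(np.uint8)
        cs,_=cv2.findContours(lm,cv2.RETR_CCOMP,cv2.CHAIN_APPROX_NONE)
        hs=sorted([cc for cc in cs],key=len)[-2:]
        for cc in hs:
            e=cv2.fitEllipse(cc);print(" ell",e,cast(s,*e[0],.105))
    print("post top",cast(S,320,330,.121),cast(D,412,230,.121))
    v=im=None
    # scene plate edges via range: crucible floor points
    I=S["image"]
    cv2.imwrite("pics/crop1.png",cv2.resize(I[260:390,70:350],None,fx=2.8,fy=2.8,interpolation=cv2.INTER_CUBIC))
E
python3 m.py
```

```text
scene knob px (np.float64(91.06), np.float64(291.1933333333333)) 285 297 z.133 [ 0.54379161 -0.20210816  0.133     ]
 cruc bbox 200 232 284 321 mid@.024 [ 0.54795328 -0.07525601  0.024     ] bbox@.024 [ 0.54858983 -0.07632871  0.024     ]
 ell ((165.98097229003906, 323.7867126464844), (62.68191909790039, 83.35707092285156), 64.45468139648438) [ 0.60506982 -0.14424117  0.105     ]
 ell ((163.49008178710938, 323.2742004394531), (90.53244018554688, 127.80184173583984), 79.14336395263672) [ 0.60305189 -0.14642444  0.105     ]
side knob px (np.float64(486.7762711864407), np.float64(320.41016949152544)) 300 342 z.133 [ 0.56753492 -0.20135667  0.133     ]
 cruc bbox 365 387 329 361 mid@.024 [ 0.55350324 -0.07109824  0.024     ] bbox@.024 [ 0.55327893 -0.07221528  0.024     ]
 ell ((417.0, 287.0), (2.1821789741516113, 4.082482814788818), 90.0) [ 0.60237697 -0.09377111  0.105     ]
 ell ((458.7817077636719, 306.84588623046875), (54.420379638671875, 93.206787109375), 110.03746795654297) [ 0.60312335 -0.15303158  0.105     ]
post top [ 0.70540214 -0.00521791  0.121     ] [ 0.70283613 -0.01403834  0.121     ]
```

View pics/crop1.png

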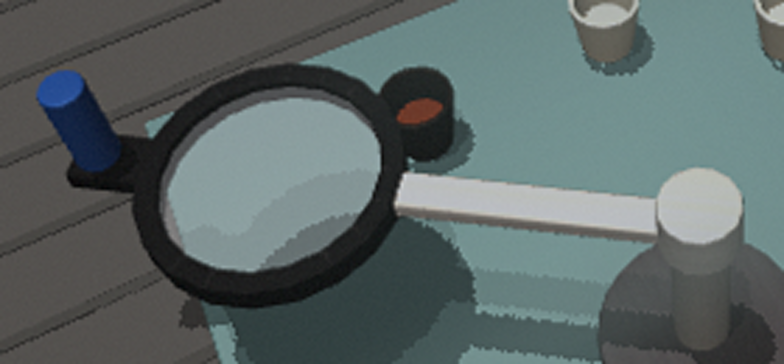

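The crop shows the knob top at full-image (92.5,291.4), the post top centre at (319.6,334) and the crucible rim centre near (218.5,293.5). I'll refine with those.

Run:
```python
from h import *
S=snapshot("scene");D=snapshot("side")
print("knob top S",cast(S,92.5,291.4,.156),"D",cast(D,488.5,305,.156))
print("post S",cast(S,319.6,333.5,.121))
print("rim S",cast(S,218.9,293.5,.042),"D rim",cast(D,376,336,.042),"D foot",cast(D,376,357,.006))
# white crucibles rims, both views
for n,s,p in(("S",S,[(287,257),(352,257)]),("D",D,[(303,271),(318,305)])):
    for q in p: print(n,"white",cast(s,*q,.042))
```

```text
knob top S [ 0.565347   -0.19783119  0.156     ] D [ 0.56240379 -0.20126633  0.156     ]
post S [ 0.70886902 -0.0076681   0.121     ]
rim S [ 0.5501698  -0.06976506  0.042     ] D rim [ 0.55055394 -0.07304475  0.042     ] D foot [ 0.55102978 -0.07540322  0.006     ]
S white [0.54014698 0.03519968 0.042     ]
S white [0.58506767 0.11276671 0.042     ]
D white [0.58914558 0.11014547 0.042     ]
D white [0.54316463 0.02838581 0.042     ]
```

Emit:
drive_tool --pt "0.93 -0.38 0 0 0 0" --pt "0.93 -0.38 0 0 0 0" --pt "0.93 -0.38 0 0 0 0" --pt "0.93 -0.38 0 0 0 0" --pt "0.93 -0.38 0 0 0 0" --pt "0.93 -0.38 0 0 0 0" --pt "0.93 -0.38 0 0 0 0" --pt "0.93 -0.38 0 0 0 0" --pt "0.93 -0.38 0 0 0 0" --pt "0.93 -0.38 0 0 0 0" --pt "0.93 -0.38 0 0 0 0" --pt "0.93 -0.38 0 0 0 0" --pt "0.93 -0.38 0 0 0 0" --pt "0 0 0 0 0 0" --pt "0 0 0 0 0 0" --gripper 0

```text
time: 2.17
tool_pos: [0.5629, -0.202, 0.2052]
ee_rot: [3.142, 0.001, 0.286]
wrist_force: [-0.2, -0.0, 0.3]
width: 0.0945
finger_force: 0.0
```

Run:
```python
from h import *
o=get_obs();print(o["tool_pos"],o["ee_rot"],o["time"],o["width"])
s=snapshot("wrist");cv2.imwrite("pics/w1.png",s["image"])
K=np.array([[s["fx"],0,s["cx"]],[0,s["fy"],s["cy"]],[0,0,1.]])
for P in [(.564,-.2,.156),(o["tool_pos"][0],o["tool_pos"][1],.156),(.5505,-.0725,.042)]:
    print(P,cv2.fisheye.projectPoints(np.array([[P]],float),np.array(s["rvec"],float).reshape(3,1),np.array(s["tvec"],float).reshape(3,1),K,np.zeros(4))[0].ravel())
```

```text
[ 0.56294228 -0.20202237  0.20524403] [3.14150501e+00 9.47027893e-04 2.85856344e-01] 2.175 0.09446471134849696
(0.564, -0.2, 0.156) [313.39432653 255.49059927]
(np.float64(0.5629422781384801), np.float64(-0.20202237333979722), 0.156) [315.9285583 257.7971204]
(0.5505, -0.0725, 0.042) [184.29997589 194.40967439]
```

View pics/w1.png

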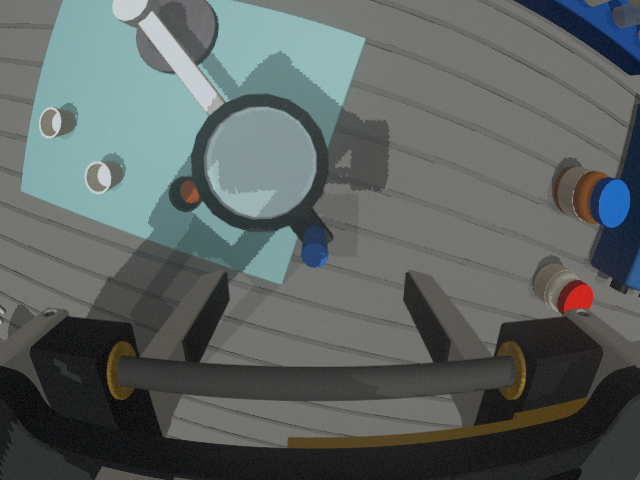

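The wrist view has the knob top at (314,256) and the crucible at (185,194), both matching my estimates, and the fingers straddle the knob. Next: descend and grip.

Emit:
drive_tool --pt "0.04 0 0.52 0 0 0" --pt "0 0 0.52 0 0 0" --pt "0 0 0.52 0 0 0" --pt "0 0 0.5 0 0 0" --pt "0 0 0 0 0 0" --pt "0 0 0 0 0 0"

```text
time: 2.98
tool_pos: [0.5649, -0.2022, 0.1242]
ee_rot: [3.14, -0.001, 0.285]
wrist_force: [-0.1, 0.5, 0.6]
width: 0.0939
finger_force: 0.0
```

Emit:
drive_tool --pt "0 0 0 0 0 0" --pt "0 0 0 0 0 0" --pt "0 0 0 0 0 0" --pt "0 0 0 0 0 0" --pt "0 0 0 0 0 0" --pt "0 0 0 0 0 0" --pt "0 0 0 0 0 0" --pt "0 0 0 0 0 0" --gripper 1

```text
time: 3.98
tool_pos: [0.5651, -0.2007, 0.123]
ee_rot: [-3.14, -0.001, 0.286]
wrist_force: [1.8, 1.1, -0.1]
width: 0.0177
finger_force: 25.6
```

Run:
```python
from h import *
y=.286;K=np.array([.565,-.2007]);P=np.array([.706,-.0065]);C=np.array([.5505,-.0725])
a0=np.arctan2(*(K-P)[::-1]);a1=np.arctan2(*(C-P)[::-1]);print(np.degrees([a0,a1]))
a=np.linspace(a0,a1,11);W=P+np.linalg.norm(K-P)*np.c_[np.cos(a),np.sin(a)]
d=np.diff(W,axis=0)/.04
print(np.c_[d@[np.cos(y),np.sin(y)],d@[np.sin(y),-np.cos(y)]].round(2),W[-1],get_obs()["joint_positions"])
```

```text
[-125.98173617 -157.00182142]
[[-0.19 -0.26]
 [-0.18 -0.27]
 [-0.16 -0.28]
 [-0.15 -0.29]
 [-0.13 -0.3 ]
 [-0.11 -0.3 ]
 [-0.1  -0.31]
 [-0.08 -0.31]
 [-0.06 -0.32]
 [-0.05 -0.32]] [ 0.48508613 -0.10026408] [-4.36622350e-01  2.26051607e-01  1.37647877e+00  1.37038210e-03
  1.53925808e+00  8.48148705e-01]
```

Emit:
drive_tool --pt "-0.19 -0.26 0 0 0 0" --pt "-0.18 -0.27 0 0 0 0" --pt "-0.16 -0.28 0 0 0 0" --pt "-0.15 -0.29 0 0 0 0" --pt "-0.13 -0.3 0 0 0 0" --pt "0 0 0 0 0 0"

```text
time: 4.72
tool_pos: [0.5163, -0.1556, 0.123]
ee_rot: [-3.14, 0.002, 0.287]
wrist_force: [-0.6, -0.0, -0.7]
width: 0.0173
finger_force: 30.0
```

Emit:
drive_tool --pt "-0.11 -0.3 0 0 0 0" --pt "-0.1 -0.31 0 0 0 0" --pt "-0.08 -0.31 0 0 0 0" --pt "-0.06 -0.32 0 0 0 0" --pt "-0.05 -0.32 0 0 0 0" --pt "0 0 0 0 0 0" --pt "0 0 0 0 0 0"

```text
time: 5.6
tool_pos: [0.4819, -0.1006, 0.1229]
ee_rot: [-3.14, 0.006, 0.286]
wrist_force: [-6.4, -2.2, 1.9]
width: 0.0177
finger_force: 30.0
```

Run:
```python
from h import *
o=get_obs();print(o["tool_pos"],o["wrist_force"],o["time"])
for n in("scene","side"): cv2.imwrite(f"pics/{n}2.png",snapshot(n)["image"])
```

```text
[ 0.48194879 -0.10061625  0.12294181] [-6.40558761 -2.16713344  1.94857675] 5.6
```

View pics/scene2.png

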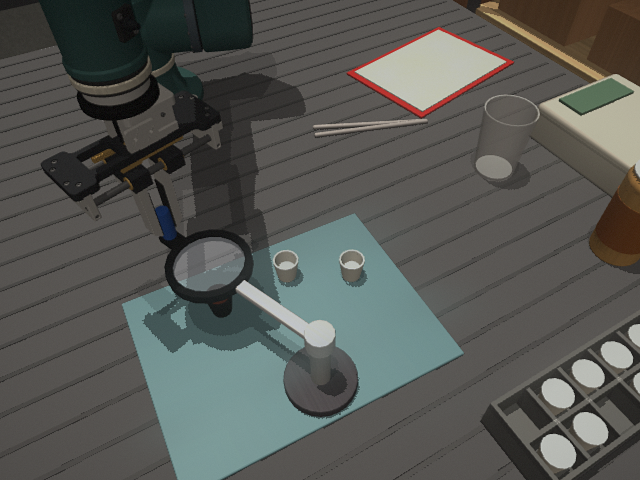

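The lens ellipse is now centred at about (209,266) and the crucible has stayed at (220,300). I'll release, rise, and measure.

Emit:
drive_tool --pt "0 0 0 0 0 0" --pt "0 0 0 0 0 0" --pt "0 0 0 0 0 0" --pt "0 0 0 0 0 0" --pt "0 0 0 0 0 0" --pt "0 0 0 0 0 0" --gripper 0

```text
time: 6.45
tool_pos: [0.4851, -0.1014, 0.1231]
ee_rot: [-3.142, -0.0, 0.286]
wrist_force: [0.2, -0.3, 0.9]
width: 0.074
finger_force: 0.0
```

Emit:
drive_tool --pt "0 0 -0.5 0 0 0" --pt "0 0 -0.5 0 0 0" --pt "0 0 -0.5 0 0 0" --pt "0 0 -0.5 0 0 0" --pt "0 0 -0.5 0 0 0" --pt "0 0 0 0 0 0" --pt "0 0 0 0 0 0"

```text
time: 7.32
tool_pos: [0.4847, -0.1013, 0.2222]
ee_rot: [-3.141, 0.001, 0.286]
wrist_force: [-0.1, -0.5, -0.5]
width: 0.0942
finger_force: 0.0
```

Run:
```python
from h import *
s=snapshot("scene");im=s["image"];x,y,w,h=155,222,103,87
m=np.zeros((480,640),np.uint8);m[y:y+h,x:x+w]=(im.max(2)<60)[y:y+h,x:x+w]
cs,_=cv2.findContours(m,cv2.RETR_CCOMP,cv2.CHAIN_APPROX_NONE)
for c in sorted(cs,key=len)[-3:]:
    e=cv2.fitEllipse(cv2.convexHull(c));print(e,cast(s,*e[0],.105))
d=snapshot("side")
cv2.imwrite("pics/end.png",np.vstack([cv2.resize(s["image"][200:360,120:320],(800,640))[::1],cv2.resize(d["image"][220:420,260:540],(800,571))])[::2,::2])
```

```text
Traceback (most recent call last):
cv2.error: OpenCV(4.12.0) /io/opencv/modules/imgproc/src/shapedescr.cpp:361: error: (-201:Incorrect size of input array) There should be at least 5 points to fit the ellipse in function 'fitEllipseNoDirect'
```

Run:
```python
from h import *
s=snapshot("scene");im=s["image"];x,y,w,h=155,222,103,87
m=np.zeros((480,640),np.uint8);m[y:y+h,x:x+w]=(im.max(2)<60)[y:y+h,x:x+w]
cs,_=cv2.findContours(m,cv2.RETR_CCOMP,cv2.CHAIN_APPROX_NONE)
for c in cs:
    if len(c)>60: e=cv2.fitEllipse(c);print(len(c),e,cast(s,*e[0],.105))
d=snapshot("side")
cv2.imwrite("pics/end.png",np.vstack([cv2.resize(s["image"][200:360,120:320],(400,320)),cv2.resize(d["image"][220:420,260:540],(400,280))]))
```

```text
375 ((209.24002075195312, 260.1259765625), (89.8959732055664, 98.4963607788086), 62.80352020263672) [ 0.5443666  -0.06926609  0.105     ]
182 ((208.35137939453125, 263.7767639160156), (53.478111267089844, 73.7883529663086), 74.57615661621094) [ 0.54915191 -0.07230471  0.105     ]
```

View pics/end.png

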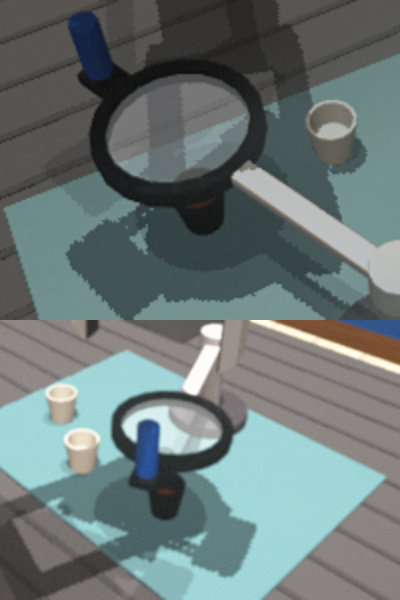

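The inner rim ellipse (208,264) casts to (0.549,-0.072), against the crucible at (0.5505,-0.0725), so the lens is about 2 mm off. The crucible is upright and unmoved, and the gripper is clear.

```bash
python3 -c "
from bench import close_job;print(close_job())"
```

```text
the job is handed in; nothing more can be done
None
```

The lens is parked over the dark crucible, about 2 mm off centre by my camera measurement. The crucible stands upright where it was, the gripper is clear, and the job was handed in at about 7.5 s, though the hand-in gave no verdict.

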